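Hang the L-shaped sign level on the counter stand

ROBOT

A 6-joint arm with a two-finger parallel gripper is mounted at the origin on the work surface. World frame = base frame: x ahead of the robot, y to its left, z up, the work surface at z = 0. Lengths are in m, angles in rad, forces in N, time in s.
With the tool pointing down it reaches from about 0.375 to 0.9 m from the base axis. Payload 3.1 kg.
Tool frame: the origin (TCP) lies on the centre line of the jaws, within the pads' length; the fingertips stand 25 mm ahead of it and the grasp point (between the pads) lies 6 mm ahead of it (manip.tips_ahead is the distance from the TCP to the fingertips, in m); z points along the fingers, y is the direction in which the jaws open and shut (so a half turn about z gives the same grasp; the last joint's range is limited). The gripper opens to 85 mm and grips with 20 to 120 N. Pads are 22 mm wide; open, the fingers measure 114 mm over their backs; the gripper's body (76 mm by 85 mm) begins 54 mm behind the grasp point. The pads swing forward as they close: fully open they stand 13 mm farther back than shut.
Start: joints at [1.01, 0.527, 1.433, -0, 1.181, -0.178], TCP at [0.233, 0.58, 0.256] pointing down, gripper open.
Joint ranges: [-3.08, 3.08], [-0.75, 2.2], [0.22, 2.44], [-1.43, 4.57], [0, 2.65], [-2.85, 2.85]. Speed limits (rad/s): [2.79, 2.79, 3.14, 3.14, 3.14, 3.14].

INTERFACE

Orientations are given as a unit quaternion [x, y, z, w].
In Python, from station import manip gives the robot as it stands.
- The arm moves only by the tool play_rows, never from a script. Its argument "steps" is a list that holds one entry, the list of rows, each a list of 6 numbers: the shift along the tool's x, y, z in m, then the turn, a rotation vector about the tool's x, y, z in degrees. In form: [[[x, y, z, rx, ry, rz], ...]]. A call has 1 to 10 rows; each row shifts and turns the commanded pose from where the row before left it, along the tool's axes as they then stand; what a row does not reach is not made up. A row lasts 1/8 s, in which the tool goes at most 62.5 mm and 10.7 degrees, less where a joint would pass 70% of its speed; a pose out of reach is approached as far as the arm can. A call is refused whole if a number of a shift passes 0.0625 or a number of a turn 10.7, either way. A call with a gripper value outside its range is refused whole. "fingers" is the opening, from 0 (shut) to 1 (fully open), set as the call begins (left out, the last holds). The fingers move at their own pace and stop on an object; "squeeze" is the grip in N (left out, the last holds). Time passes only in rows, so rows that do not move let the fingers close. It gives the time, the measured TCP pose, the force and the opening at its end, in the units of the state.
- manip.sense(): the state, without advancing time (a new reading comes with each control period).
- manip.snapshot(name): name is "side" or "top"; returns a dict with "img" (420x560x3 uint8, red, green, blue), "K" (3x3 intrinsics, pixels), "world_from_camera" (4x4, takes a point from camera to world coordinates). Camera axes: x right, y down, z forward; pixel columns grow to the right and rows downward; lengths in m; the calibration is good to about 2 mm. A picture is of the moment at which its call begins. There is no depth.
- manip.sign_off(): hands the job in, once; it reports no verdict.
Trained networks look in a picture, given as the dict that the camera call returned (one of the last four; its "shot" number tells which), for a name from the list of things; names that differ only in an ending like _2 or _b are one class to them, and where a whole thing is asked for, a point or a joint stands for the part that bears it (a point fixed in the world has none). Each returns a list of dicts, best first, with "score" (0 to 1); they miss things now and then, are a little off and sometimes report something else, mostly with a low value. They report only what shows in the picture. A call takes as long as a camera call.
- manip.regions_of(label, picture): "pixels" (420x560 bool, what is visible of it) and "rect" ([left, top, right, bottom] in pixels, round what is visible of it).
- manip.pinpoint(label, picture): "point" ([column, row] in pixels: a listed point, or the origin of a listed thing).
The state is a dict: "t": time; "q": joint angles; "qd": joint speeds; "tau": joint torques, N m; "tcp_pos": TCP position; "tool_rot": TCP orientation; "force": force on the tool from outside, world axes, zero at the start; "ft_torque": the same for the moment, N m; "finger_gap": opening from 0.0 (shut) to 1.0 (fully open).
Only numpy, scipy, OpenCV 4.12 (cv2) and the standard library are available. Lean on these libraries where they do the work, as an engineer would, in place of code of your own. Each camera call takes 0.05 s, during which the arm holds its last target.

TASK

Lift the L-shaped metal sign out of its rack and thread it on to the stand's peg by the one hole from which it will hang level. Push with the sign's face so that the stiff black collar slides back along the peg all the way home against the brass nut, press it there firmly with about 12 N for a moment, never forcing the sign against the stand with more than 20 N, and then let go, leaving the sign hanging still and level against the collar. Leave everything else on the counter where it is.

Things in the scene. Friction and masses are not known exactly. Their poses are not given: they have to be found in the camera images.
- sign_mid (a point): centre of the middle one of five through holes (11.5 mm dia) in the sign, mid-thickness. The sign is a blank aluminium L, evenly 8 mm thick, about 0.36 kg, standing upright in the rack. Axes: x normal to its faces, y along the bar towards the leg's side, z up. The holes lie at y = -40, -20, 0, 20, 40 mm, all at z = 0
- sign: the same sign and axes; origin 121 mm straight below the middle hole, level with the leg's lower end. Bar: y -80 to 80 mm, z 107 to 163 mm, hole row at z 121. Leg, below one half of the bar: y 0 to 80 mm, z 0 to 107 mm
- sign_top (a point): middle of the top edge of the sign's bar, 42 mm above the middle hole; same axes. Hold the sign by this edge, fingers on its two faces; fingertips that stay 18 mm or more above the hole row clear the peg and the collar
- rack: fixed steel rack, base 150 x 170 x 12 mm, origin at the centre of its underside; two slots, walls 50 mm high above the base. The sign's leg stands on the base in the slot at x = -35 mm (11 mm wide, so 1.5 mm play each side); a chopping board stands in the slot at x = 35 mm. Lift the sign 55 mm to clear its slot
- hanger: fixed steel stand; origin on the counter, 70 mm behind the peg's tip and straight below the peg. Base x 5 to 115 mm, y -80 to 80 mm, 14 mm high; post 24 mm square, x 30 to 54 mm, its top 233 mm high (8 mm above the peg's axis). The peg leaves the post level, towards -x
- peg_tip (a point): round tip of the stand's peg, on its axis, 225 mm above the counter; axes as the stand's. The peg (8 mm dia) runs from here along +x, 100 mm to the post. On it sit a black collar and, behind that, a brass nut (18 mm dia)
- collar (a joint): black stop collar (20 mm dia, 12 mm thick): its distance in m out from home, where it meets the fixed brass nut solidly; 0 = home. Where the nut is set is not measured: at home the collar's front face is 64 to 76 mm behind the peg's tip. Starts 12 to 26 mm out, stays where it is left; sliding it takes about 4 N plus 15 N per m/s
- chopboard: white plastic chopping board, 12 x 140 x 105 mm, standing in the rack's other slot; origin at the centre of its underside
- shaker: glass shaker jar, 36 mm dia, 70 mm high, on the stand's base behind the post; origin at underside
- bowl: white bowl, 110 mm wide, 50 mm high; origin at underside
- mug: steel mug, 72 mm wide, 80 mm high; origin at underside
- spoon: steel serving spoon lying on the counter; origin at its underside, handle to its -x
- sauce: amber sauce bottle, 60 mm dia, 170 mm high; origin at underside
- saucer: small white plate, 120 mm wide, 18 mm high; origin at underside

How it is judged:
On the way, in this order (a step that is already met when the one before it is completed fails the run):
1. the sign is threaded on the peg by a hole, ahead of the collar, which is not yet pushed home (z of sign_mid in the frame of peg_tip between -0.008 and 0.006 m and y of sign_mid in the frame of peg_tip between -0.05 and 0.05 m and x of sign_mid in the frame of peg_tip above 0.008 m and value of joint collar above 0.006 m), for 0.1 s.
2. the sign presses the collar, home against the nut, with more than 8 N (z of sign_mid in the frame of peg_tip between -0.008 and 0.006 m and y of sign_mid in the frame of peg_tip between -0.05 and 0.05 m and value of joint collar below 0.002 m and contact force between sign and hanger above 8 N), for 0.2 s.
At the end, for the whole second after the job is handed in: The sign hangs from the peg by a hole (hole row within -8/+6 mm of the peg's height), level and upright within 0.1 rad, its middle hole at least 50 mm behind the peg's tip, borne by the stand, at rest and released; the collar is home within 3 mm (z of sign_mid in the frame of peg_tip between -0.008 and 0.006 m and y of sign_mid in the frame of peg_tip between -0.05 and 0.05 m and x of sign_mid in the frame of peg_tip above 0.05 m and value of joint collar below 0.003 m and angle between sign_mid's own z axis and vertical below 0.1 rad and contact force between sign and hanger above 1 N and linear speed of sign below 0.03 m/s and angular speed of sign below 0.3 rad/s); the robot touches nothing.
It fails at once if the sign is forced against the stand (peg, collar or post) with more than 20 N (contact force between sign and hanger above 20 N).
It fails at once if a bystander is moved by more than 30 mm (distance of any of chopboard, shaker, bowl, mug, spoon, sauce, saucer from where it was at the start of the episode above 0.03 m).
It also fails if it takes over 61 s, if anything falls off the work surface, if the arm or the gripper's body presses on something with over 40 N, if the wrist force passes 120 N, or if a joint passes its speed limit or range.

## Working session

There is one attempt and no reset: what is moved stays moved. The work goes in short steps, Python scripts to look and compute and a tool call to move; the robot and the scene stay as the last step left them, time stands still between calls to the robot, and variables do not carry over. Pictures are saved under pics/ and viewed, and the job is handed in when it is done.

Besides the shell and the picture viewer there is one more tool, called as name(argument=value, ...) on one line, values as JSON. play_rows: Moves the arm, as the interface text tells. Its arguments: {"type":"object","properties":{"steps":{"type":"array"},"fingers":{"type":"number"},"squeeze":{"type":"number"}},"required":["steps"]}

```bash
mkdir -p pics; ls; python3 - <<'E'
from station import manip
import cv2,pickle
print(manip.sense())
D={}
for n in("side","top"):
    s=manip.snapshot(n); D[n]=s
    cv2.imwrite(f"pics/{n}0.png",s["img"][:,:,::-1])
    print(n,s["K"].tolist(),s["world_from_camera"].round(4).tolist())
    for l in["sign_mid","sign","sign_top","rack","hanger","peg_tip","collar","chopboard"]:
        print(l,[(p["point"],round(p["score"],2)) for p in manip.pinpoint(l,s)][:3])
pickle.dump(D,open("d0.pkl","wb"))
E
```

```text
pics
{'t': 0.0, 'q': array([ 1.01049356e+00,  5.28462515e-01,  1.43389584e+00, -8.13104760e-06,
        1.18138453e+00, -1.78493170e-01]), 'qd': array([ 0.0005725 ,  0.00139248, -0.00157235,  0.00040889,  0.00073218,
       -0.00148418]), 'tau': array([-5.27598513e-04, -4.42334890e+01, -1.78030103e+01, -2.40239997e-04,
        8.24905612e-03,  1.62962567e-05]), 'tcp_pos': array([0.23249189, 0.57944254, 0.25533785]), 'tool_rot': array([ 1.89745703e-01,  9.81832680e-01, -1.00394904e-03, -3.84668245e-04]), 'force': array([ 0.19648383, -0.46752624,  0.58690605]), 'ft_torque': array([0.00528783, 0.01170478, 0.03527912]), 'finger_gap': 1.0007048446360882}
side [[491.99989123022544, 0.0, 279.9537824864055], [0.0, 491.99989123022544, 211.5527878088641], [0.0, 0.0, 1.0]] [[0.9327, -0.2128, 0.2913, 0.0867], [-0.3606, -0.5749, 0.7345, -1.1139], [0.0112, -0.7901, -0.6129, 1.0977], [0.0, 0.0, 0.0, 1.0]]
sign_mid [([247.4, 190.8], 0.74), ([339.1, 232.6], 0.71)]
sign [([246.3, 217.7], 0.58)]
sign_top [([246.0, 182.5], 0.66)]
rack [([248.9, 219.4], 0.68)]
hanger []
peg_tip [([277.1, 236.0], 0.69)]Traceback (most recent call last):
  File "<stdin>", line 10, in <module>
ValueError: it knows: bowl, chopboard, hanger, mug, peg_tip, rack, sauce, saucer, shaker, sign, sign_mid, sign_top, spoon
```

```bash
python3 - <<'E'
from station import manip
import cv2,pickle
D={}
for n in("side","top"):
    s=manip.snapshot(n); D[n]=s
    cv2.imwrite(f"pics/{n}0.png",s["img"][:,:,::-1])
    print(n,s["K"].tolist(),s["world_from_camera"].round(4).tolist())
    for l in["sign_mid","sign","sign_top","rack","hanger","peg_tip","chopboard","shaker","bowl","mug","sauce"]:
        print(l,[(p["point"],round(p["score"],2)) for p in manip.pinpoint(l,s)][:3])
pickle.dump(D,open("d0.pkl","wb"))
E
```

```text
side [[491.99989123022544, 0.0, 279.9537824864055], [0.0, 491.99989123022544, 211.5527878088641], [0.0, 0.0, 1.0]] [[0.9327, -0.2128, 0.2913, 0.0867], [-0.3606, -0.5749, 0.7345, -1.1139], [0.0112, -0.7901, -0.6129, 1.0977], [0.0, 0.0, 0.0, 1.0]]
sign_mid [([247.0, 188.9], 0.71)]
sign [([246.9, 218.0], 0.76)]
sign_top [([244.5, 180.4], 0.69)]
rack [([254.8, 216.9], 0.74)]
hanger [([298.6, 291.2], 0.74)]
peg_tip [([278.1, 235.7], 0.58)]
chopboard [([264.2, 210.9], 0.81)]
shaker [([332.6, 283.5], 0.48)]
bowl [([339.4, 234.6], 0.89)]
mug [([187.7, 195.8], 0.66), ([244.2, 192.4], 0.62)]
sauce [([268.5, 178.6], 0.96)]
top [[533.4383853912724, 0.0, 275.9512060107133], [0.0, 533.4383853912724, 200.73097170358923], [0.0, 0.0, 1.0]] [[0.015, -0.9979, 0.0633, 0.4344], [-0.9999, -0.0148, 0.0033, 0.0094], [-0.0023, -0.0633, -0.998, 1.619], [0.0, 0.0, 0.0, 1.0]]
sign_mid [([214.3, 219.5], 0.76)]
sign [([221.9, 223.8], 0.47)]
sign_top [([212.2, 208.2], 0.18)]
rack [([214.9, 208.6], 0.86)]
hanger [([346.3, 205.7], 0.85)]
peg_tip [([347.3, 228.1], 0.85)]
chopboard []
shaker [([349.9, 177.3], 0.56)]
bowl [([280.8, 128.6], 0.61)]
mug [([141.7, 272.2], 0.75)]
sauce [([141.2, 162.1], 0.89)]
```

View pics/side0.png

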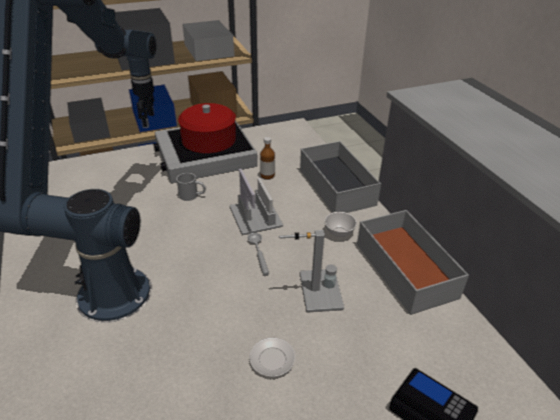

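View pics/top0.png

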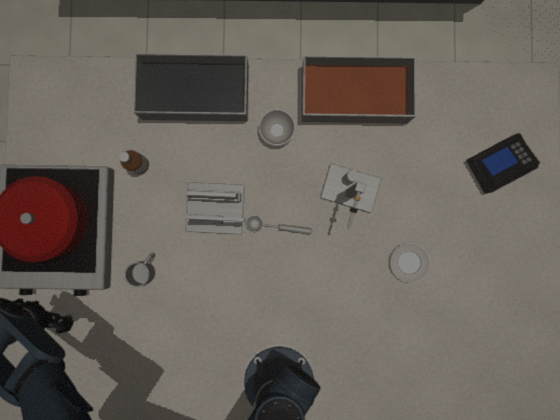

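```bash
python3 - <<'E'
import cv2,pickle,numpy as np
D=pickle.load(open("d0.pkl","rb"))
t=D["top"]["img"][:,:,::-1];s=D["side"]["img"][:,:,::-1]
def cr(im,x0,x1,y0,y1,k): return cv2.resize(im[y0:y1,x0:x1],None,fx=k,fy=k,interpolation=cv2.INTER_CUBIC)
cv2.imwrite("pics/t1.png",cr(t,180,260,170,245,8)); cv2.imwrite("pics/t2.png",cr(t,310,390,155,245,6.5))
cv2.imwrite("pics/s1.png",cr(s,220,295,160,235,8)); cv2.imwrite("pics/s2.png",cr(s,265,350,225,315,6.5))
E
```

```text
(no output)
```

View pics/t1.png

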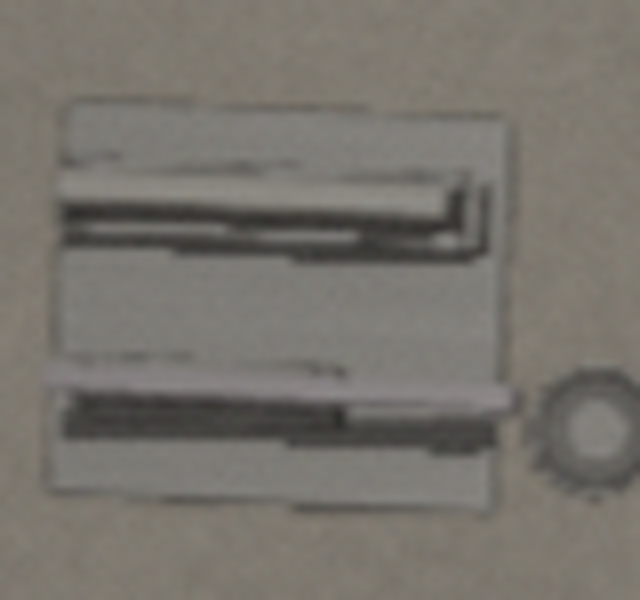

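View pics/t2.png

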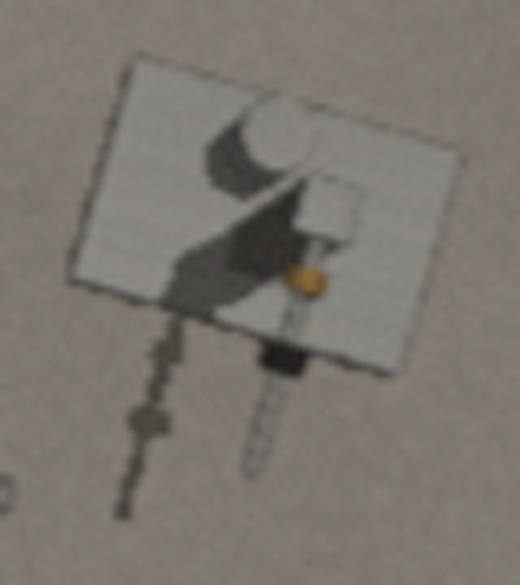

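View pics/s1.png

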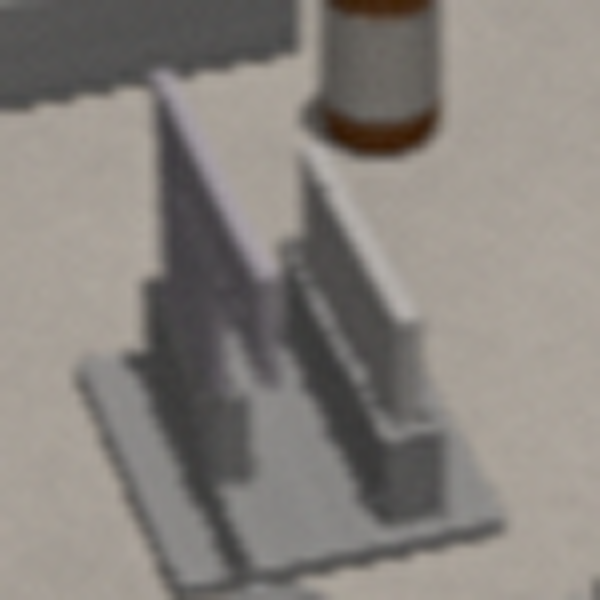

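View pics/s2.png

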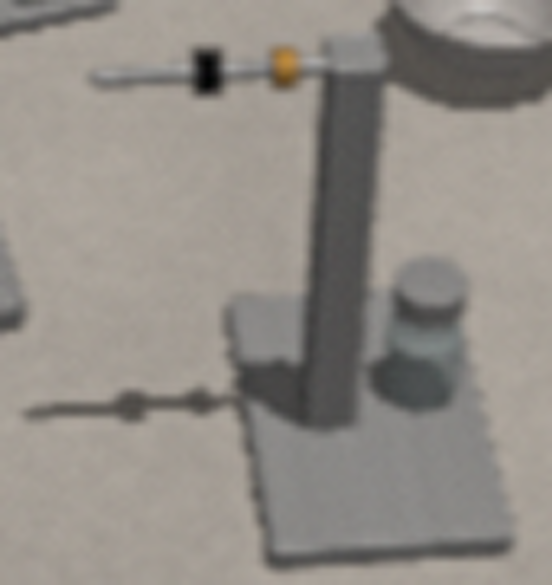

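```bash
cat > h.py <<'E'
import numpy as np,cv2,pickle
def ray(D,u,v):
    K=D["K"];T=D["world_from_camera"]
    d=T[:3,:3]@np.linalg.solve(K,[u,v,1.]);return T[:3,3],d
def at(D,u,v,z):
    o,d=ray(D,u,v);return o+d*(z-o[2])/d[2]
def proj(D,P):
    K=D["K"];T=D["world_from_camera"];P=np.atleast_2d(P)
    c=(P-T[:3,3])@T[:3,:3];p=c@K.T;return p[:,:2]/p[:,2:]
def uncrop(p,x0,y0,k): return ((np.array(p)+.5)/k-.5+np.array([x0,y0]))
def tf(x,y,yaw,P,z=0):
    c,s=np.cos(yaw),np.sin(yaw);P=np.atleast_2d(P).astype(float)
    return np.c_[x+c*P[:,0]-s*P[:,1],y+s*P[:,0]+c*P[:,1],z+P[:,2]]
E
python3 - <<'E'
from h import *
from scipy.optimize import least_squares
D=pickle.load(open("d0.pkl","rb"));t=D["top"];s=D["side"]
def fit(name,model,pts,cams,x0):
    f=lambda p:np.concatenate([(proj(c,tf(*p,[m]))[0]-q) for m,q,c in zip(model,pts,cams)])
    r=least_squares(f,x0);print(name,r.x[:2].round(4),np.degrees(r.x[2]).round(2));print(r.fun.reshape(-1,2).round(2).tolist());return r.x
U1=lambda *p:uncrop(p,180,170,8);U2=lambda *p:uncrop(p,310,155,6.5)
S1=lambda *p:uncrop(p,220,160,8);S2=lambda *p:uncrop(p,265,225,6.5)
fit("rack top",[[.075,.085,.012],[.075,-.085,.012],[-.075,-.085,.012],[-.075,.085,.012]],[U1(68,100),U1(512,117),U1(490,515),U1(48,490)],[t]*4,[.4,.13,0])
fit("sign top",[[0,.08,.175],[0,-.08,.175]],[U1(47,376),U1(517,400)],[t]*2,[.4,.13,0])
fit("sign side",[[0,.08,.175],[0,-.08,.175]],[S1(162,77),S1(270,278)],[s]*2,[.4,.13,0])
H=[[.115,.08,.014],[.115,-.08,.014],[.005,-.08,.014],[.005,.08,.014]]
fit("hang base top",H,[U2(135,55),U2(462,155),U2(393,375),U2(73,280)],[t]*4,[.4,-.13,-.2])
P=[[-.07,0,.225],[.054,.012,.233],[.054,-.012,.233],[.03,-.012,.233],[.03,.012,.233]]
fit("hang peg top",P,[U2(251,476),U2(308,177),U2(362,190),U2(350,240),U2(296,228)],[t]*5,[.4,-.13,-.2])
fit("hang all top",H+P,[U2(135,55),U2(462,155),U2(393,375),U2(73,280)]+[U2(251,476),U2(308,177),U2(362,190),U2(350,240),U2(296,228)],[t]*9,[.4,-.13,-.2])
fit("hang side",[[-.07,0,.225],[.005,.08,.014],[.115,-.08,.014],[.005,-.08,.014]],[S2(92,77),S2(230,298),S2(512,540),S2(268,553)],[s]*4,[.4,-.13,-.2])
E
```

```text
rack top [0.5126 0.1997] -1.83
[[-0.26, -0.42], [0.33, 0.06], [0.55, -0.06], [-0.62, 0.41]]
sign top [0.4765 0.179 ] -2.07
[[-0.11, -0.01], [0.11, 0.01]]
sign side [0.4797 0.1836] -1.67
[[-0.07, -0.38], [0.06, 0.33]]
hang base top [ 0.521 -0.193] -16.0
[[-0.15, -0.19], [0.33, -0.34], [0.78, 0.64], [-0.97, -0.12]]
hang peg top [ 0.5218 -0.1941] -15.11
[[0.1, 0.22], [-0.01, -0.84], [0.56, -0.32], [-0.04, 0.81], [-0.61, 0.13]]
hang all top [ 0.5215 -0.1937] -15.72
[[-0.16, -0.3], [0.39, -0.69], [1.01, 0.33], [-0.8, -0.18], [-0.33, 0.26], [0.06, -0.71], [0.6, -0.09], [-0.09, 1.01], [-0.64, 0.24]]
hang side [ 0.5246 -0.1899] -17.07
[[-0.36, -0.0], [0.03, -0.26], [0.43, 0.18], [-0.06, -0.02]]
```

```bash
cat > plan.py <<'E'
from h import *
from scipy.spatial.transform import Rotation as R
def plan(p0,q0,p1,yaw1,n,turn_n=None,rd=4):
    """yaw1: world angle (deg) of tool y, pointing down"""
    p=np.array(p0,float);Rc=R.from_quat(q0)
    y=np.radians(yaw1);Y=np.array([np.cos(y),np.sin(y),0]);Z=np.array([0,0,-1.]);X=np.cross(Y,Z)
    R1=R.from_matrix(np.c_[X,Y,Z]);turn_n=turn_n or n
    rv=(Rc.inv()*R1).as_rotvec(degrees=True)
    rows=[]
    for i in range(n):
        d=Rc.inv().apply((np.array(p1)-p)/(n-i)); r=rv/turn_n if i<turn_n else np.zeros(3)
        row=np.r_[d.round(rd),r.round(2)];rows.append(row.tolist())
        p=p+Rc.apply(row[:3]);Rc=Rc*R.from_rotvec(row[3:],degrees=True)
    print("rotvec",rv.round(2),"dist",np.linalg.norm(np.array(p1)-p0).round(4));print(rows);print("end",p.round(4),Rc.as_matrix()[:,1].round(4),(Rc.as_matrix()[:,2]).round(4))
def now():
    from station import manip
    s=manip.sense();M=R.from_quat(s["tool_rot"]).as_matrix()
    print("t",s["t"],"tcp",s["tcp_pos"].round(4),"yaw",np.degrees(np.arctan2(M[1,1],M[0,1])).round(2),"z",M[:,2].round(4),"F",s["force"].round(2),"gap",round(s["finger_gap"],3),"q",s["q"].round(2));return s
E
python3 - <<'E'
from plan import *
s=now()
plan(s["tcp_pos"],s["tool_rot"],[.4787,.2005,.24],-1.9,10)
E
```

```text
t 1.55 tcp [0.2328 0.58   0.2563] yaw 68.13 z [ 0.  0. -1.] F [-0.2  -0.01 -0.52] gap 1.003 q [ 1.01  0.53  1.43  0.    1.18 -0.18]
rotvec [ 0.   -0.   70.03] dist 0.4525
[[-0.037, -0.0261, 0.0016, 0.0, -0.0, 7.0], [-0.0399, -0.0214, 0.0016, 0.0, -0.0, 7.0], [-0.0422, -0.0163, 0.0016, 0.0, -0.0, 7.0], [-0.0438, -0.0111, 0.0016, 0.0, -0.0, 7.0], [-0.0448, -0.0057, 0.0017, 0.0, -0.0, 7.0], [-0.0452, -0.0001, 0.0016, 0.0, -0.0, 7.0], [-0.0449, 0.0054, 0.0017, 0.0, -0.0, 7.0], [-0.0439, 0.0108, 0.0016, 0.0, -0.0, 7.0], [-0.0423, 0.016, 0.0017, 0.0, -0.0, 7.0], [-0.04, 0.0211, 0.0016, 0.0, -0.0, 7.0]]
end [0.4787 0.2005 0.24  ] [ 0.9995 -0.0327  0.    ] [ 0.  0. -1.]
```

play_rows(steps=[[[-0.037, -0.0261, 0.0016, 0, 0, 7], [-0.0399, -0.0214, 0.0016, 0, 0, 7], [-0.0422, -0.0163, 0.0016, 0, 0, 7], [-0.0438, -0.0111, 0.0016, 0, 0, 7], [-0.0448, -0.0057, 0.0017, 0, 0, 7], [-0.0452, -0.0001, 0.0016, 0, 0, 7], [-0.0449, 0.0054, 0.0017, 0, 0, 7], [-0.0439, 0.0108, 0.0016, 0, 0, 7], [-0.0423, 0.016, 0.0017, 0, 0, 7], [-0.04, 0.0211, 0.0016, 0, 0, 7]]], fingers=0.6, squeeze=60)

```text
t: 2.8
tcp_pos: [0.4796, 0.1992, 0.2402]
tool_rot: [0.72, 0.694, 0.0, 0.0]
force: [-0.2, 0.7, 0.2]
finger_gap: 0.6
```

```bash
python3 - <<'E'
from plan import *
from station import manip
D={n:manip.snapshot(n) for n in("side","top")}
pickle.dump(D,open("d1.pkl","wb"))
s=now()
print(D["top"]["world_from_camera"].round(3).tolist())
plan(s["tcp_pos"],s["tool_rot"],[.4787,.2005,.177],-1.9,3)
def cr(im,x0,x1,y0,y1,k): return cv2.resize(im[y0:y1,x0:x1,::-1],None,fx=k,fy=k,interpolation=cv2.INTER_CUBIC)
a=cr(D["top"]["img"],180,250,170,240,5.5);b=cr(D["side"]["img"],215,285,150,220,5.5)
cv2.imwrite("pics/h1.png",np.hstack([a,b]))
E
```

```text
t 2.9 tcp [0.4817 0.1973 0.2402] yaw -2.22 z [ 2.7e-03 -8.0e-04 -1.0e+00] F [-0.05  0.43 -0.24] gap 0.604 q [ 0.17  0.41  1.71 -0.    1.02  0.21]
[[0.015, -0.998, 0.063, 0.434], [-1.0, -0.015, 0.003, 0.009], [-0.002, -0.063, -0.998, 1.619], [0.0, 0.0, 0.0, 1.0]]
rotvec [ 0.16  0.04 -0.32] dist 0.0633
[[0.001, -0.0011, 0.0211, 0.05, 0.01, -0.11], [0.0011, -0.0011, 0.021, 0.05, 0.01, -0.11], [0.001, -0.0011, 0.0211, 0.05, 0.01, -0.11]]
end [0.4787 0.2005 0.177 ] [ 9.995e-01 -3.300e-02  1.000e-04] [ 1.e-04 -2.e-04 -1.e+00]
```

View pics/h1.png

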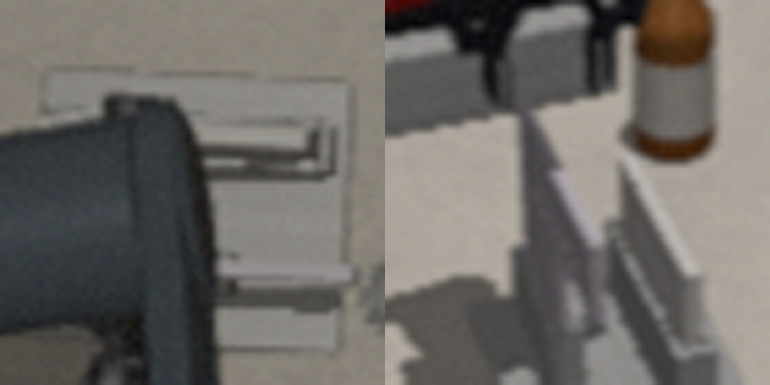

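play_rows(steps=[[[0, 0, 0, 0, 0, 0], [0, 0, 0, 0, 0, 0]]])

```text
t: 3.15
tcp_pos: [0.4779, 0.2013, 0.24]
tool_rot: [0.718, 0.696, -0.0, -0.0]
force: [-0.5, 0.5, 0.0]
finger_gap: 0.601
```

```bash
python3 - <<'E'
from plan import *
s=now()
plan(s["tcp_pos"],s["tool_rot"],[.4785,.2005,.177],-1.9,4)
E
```

```text
t 3.15 tcp [0.4779 0.2013 0.24  ] yaw -1.78 z [-6.e-04  2.e-04 -1.e+00] F [-0.51  0.54  0.05] gap 0.601 q [0.18 0.41 1.72 0.   1.02 0.21]
rotvec [-0.04 -0.01  0.12] dist 0.063
[[-0.0002, 0.0002, 0.0157, -0.01, -0.0, 0.03], [-0.0002, 0.0002, 0.0158, -0.01, -0.0, 0.03], [-0.0002, 0.0001, 0.0157, -0.01, -0.0, 0.03], [-0.0002, 0.0002, 0.0158, -0.01, -0.0, 0.03]]
end [0.4785 0.2005 0.177 ] [ 9.995e-01 -3.310e-02  1.000e-04] [ 1.e-04  2.e-04 -1.e+00]
```

play_rows(steps=[[[0, 0, 0.018, 0, 0, 0], [0, 0, 0.018, 0, 0, 0], [0, 0, 0.015, 0, 0, 0], [0, 0, 0.012, 0, 0, 0], [0, 0, 0, 0, 0, 0], [0, 0, 0, 0, 0, 0]]])

```text
t: 3.9
tcp_pos: [0.479, 0.2006, 0.1773]
tool_rot: [0.719, 0.695, 0.0, 0.0]
force: [-0.3, -0.8, -0.7]
finger_gap: 0.598
```

play_rows(steps=[[[0, 0, 0, 0, 0, 0], [0, 0, 0, 0, 0, 0], [0, 0, 0, 0, 0, 0], [0, 0, 0, 0, 0, 0], [0, 0, 0, 0, 0, 0], [0, 0, 0, 0, 0, 0]]], fingers=0, squeeze=80)

```text
t: 4.65
tcp_pos: [0.4792, 0.2004, 0.1776]
tool_rot: [0.719, 0.695, 0.0, 0.0]
force: [-0.5, -1.6, 5.1]
finger_gap: 0.073
```

```bash
python3 - <<'E'
from plan import *
s=now()
E
```

```text
t 4.65 tcp [0.4792 0.2004 0.1776] yaw -1.87 z [ 0.0013 -0.     -1.    ] F [-0.54 -1.59  5.06] gap 0.073 q [ 0.18  0.5   1.77 -0.    0.87  0.21]
```

play_rows(steps=[[[0, 0, -0.006, 0, 0, 0], [0, 0, -0.012, 0, 0, 0], [0, 0, -0.018, 0, 0, 0], [0, 0, -0.018, 0, 0, 0], [0, 0, -0.018, 0, 0, 0], [0, 0, -0.013, 0, 0, 0], [0, 0, -0.007, 0, 0, 0], [0, 0, 0, 0, 0, 0]]])

```text
t: 5.65
tcp_pos: [0.4787, 0.2005, 0.2693]
tool_rot: [0.719, 0.695, 0.0, 0.0]
force: [0.5, -0.2, -3.0]
finger_gap: 0.074
```

```bash
python3 - <<'E'
from plan import *
from station import manip
D={n:manip.snapshot(n) for n in("side","top")}
pickle.dump(D,open("d2.pkl","wb"))
s=now()
plan([.4787,.2005,.2695],s["tool_rot"],[.422,-.1635,.2695],-15.8,10)
def cr(im,x0,x1,y0,y1,k): return cv2.resize(im[y0:y1,x0:x1,::-1],None,fx=k,fy=k,interpolation=cv2.INTER_CUBIC)
a=cr(D["top"]["img"],180,250,170,240,5.5);b=cr(D["side"]["img"],215,285,130,200,5.5)
cv2.imwrite("pics/h2.png",np.hstack([a,b]))
E
```

```text
t 5.75 tcp [0.4782 0.2004 0.2685] yaw -1.88 z [-1.3e-03 -2.0e-04 -1.0e+00] F [ 0.41 -0.72 -3.  ] gap 0.071 q [0.18 0.37 1.68 0.   1.09 0.21]
rotvec [-0.07  0.03 13.92] dist 0.3684
[[-0.0366, -0.0045, 0.0, -0.01, 0.0, 1.39], [-0.0367, -0.0036, 0.0, -0.01, 0.0, 1.39], [-0.0367, -0.0027, 0.0, -0.01, 0.0, 1.39], [-0.0368, -0.0018, 0.0, -0.01, 0.0, 1.39], [-0.0368, -0.0009, 0.0, -0.01, 0.0, 1.39], [-0.0368, -0.0, 0.0, -0.01, 0.0, 1.39], [-0.0368, 0.0009, 0.0, -0.01, 0.0, 1.39], [-0.0368, 0.0018, 0.0, -0.01, 0.0, 1.39], [-0.0368, 0.0026, 0.0001, -0.01, 0.0, 1.39], [-0.0367, 0.0036, 0.0, -0.01, 0.0, 1.39]]
end [ 0.422  -0.1635  0.2695] [ 9.623e-01 -2.719e-01  5.000e-04] [ 4.e-04 -5.e-04 -1.e+00]
```

View pics/h2.png

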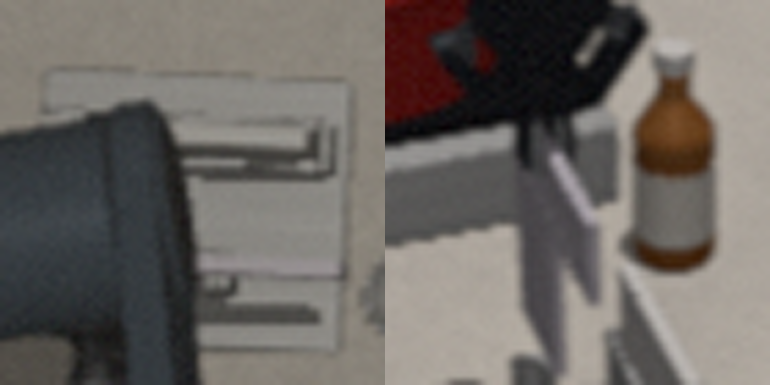

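play_rows(steps=[[[-0.0366, -0.0045, 0, 0, 0, 1.39], [-0.0367, -0.0036, 0, 0, 0, 1.39], [-0.0367, -0.0027, 0, 0, 0, 1.39], [-0.0368, -0.0018, 0, 0, 0, 1.39], [-0.0368, -0.0009, 0, 0, 0, 1.39], [-0.0368, 0, 0, 0, 0, 1.39], [-0.0368, 0.0009, 0, 0, 0, 1.39], [-0.0368, 0.0018, 0, 0, 0, 1.39], [-0.0368, 0.0026, 0, 0, 0, 1.39], [-0.0367, 0.0036, 0, 0, 0, 1.39]]])

```text
t: 7.0
tcp_pos: [0.4214, -0.1646, 0.2684]
tool_rot: [0.798, 0.603, -0.0, -0.001]
force: [1.2, -0.2, -2.6]
finger_gap: 0.074
```

play_rows(steps=[[[0, 0, 0, 0, 0, 0], [0, 0, 0, 0, 0, 0], [0, 0, 0, 0, 0, 0], [0, 0, 0, 0, 0, 0], [0, 0, 0, 0, 0, 0]]])

```text
t: 7.62
tcp_pos: [0.4221, -0.163, 0.269]
tool_rot: [0.797, 0.604, 0.0, -0.0]
force: [-0.5, 0.0, -2.8]
finger_gap: 0.073
```

```bash
python3 - <<'E'
from plan import *
from station import manip
D={}
for n in("side","top"):
    D[n]=s=manip.snapshot(n)
    for l in["sign_mid","sign_top","sign","peg_tip","hanger"]:
        print(n,l,[(p["point"],round(p["score"],2)) for p in manip.pinpoint(l,s)][:3])
pickle.dump(D,open("d3.pkl","wb"))
s=now()
def cr(im,x0,x1,y0,y1,k): return cv2.resize(im[y0:y1,x0:x1,::-1],None,fx=k,fy=k,interpolation=cv2.INTER_CUBIC)
cv2.imwrite("pics/t3.png",cr(D["top"]["img"],300,400,165,240,8));cv2.imwrite("pics/s3.png",cr(D["side"]["img"],240,340,205,280,8))
E
```

```text
side sign_mid [([262.6, 276.9], 0.69), ([266.7, 242.2], 0.57), ([265.6, 228.6], 0.33)]
side sign_top [([267.2, 232.0], 0.72)]
side sign [([260.8, 271.2], 0.7)]
side peg_tip [([279.9, 241.1], 0.9)]
side hanger [([300.7, 291.4], 0.6)]
top sign_mid []
top sign_top [([214.2, 207.2], 0.65), ([352.2, 177.4], 0.3)]
top sign []
top peg_tip []
top hanger [([350.1, 204.7], 0.62)]
t 8.225 tcp [ 0.422  -0.1636  0.269 ] yaw -15.78 z [-0.  0. -1.] F [ 0.93 -0.16 -3.09] gap 0.072 q [-0.62  0.28  1.83 -0.    1.03 -0.34]
```

View pics/t3.png

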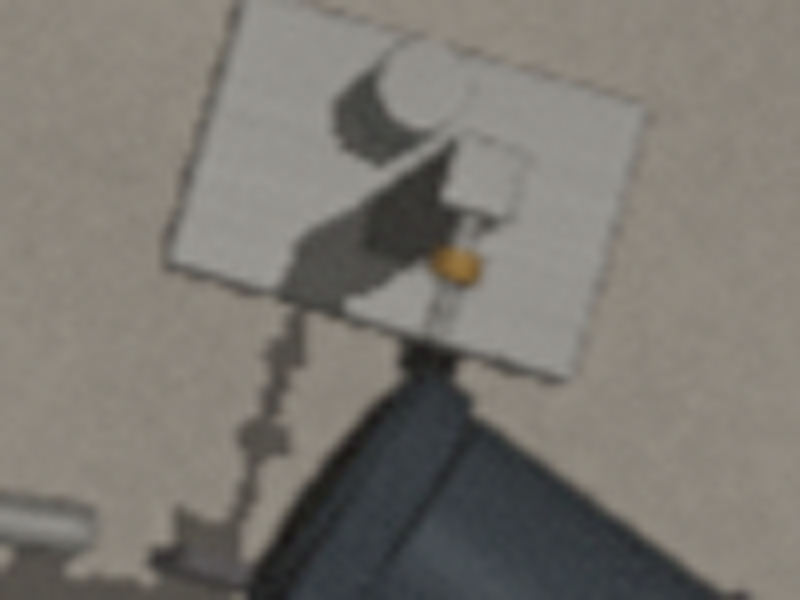

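View pics/s3.png

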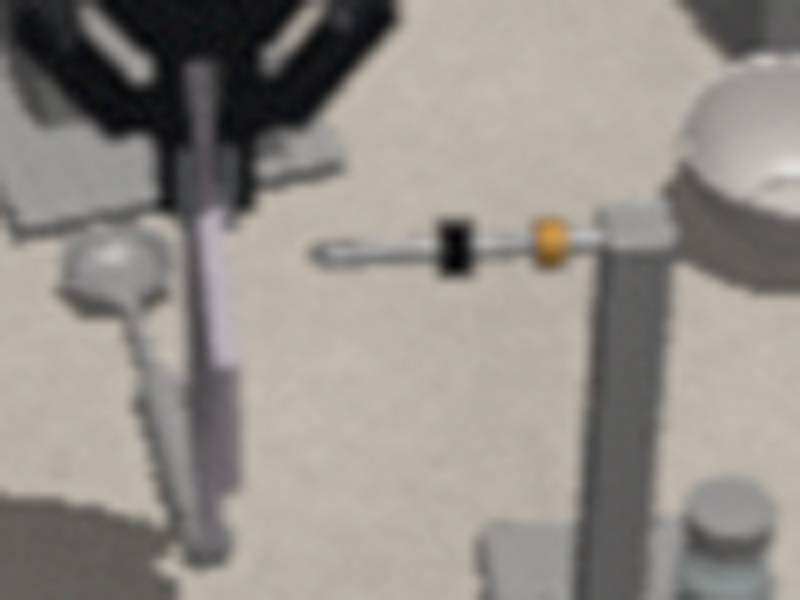

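```bash
python3 - <<'E'
from plan import *
D=pickle.load(open("d3.pkl","rb"));s=D["side"]
C=lambda P:((proj(s,P)-[240,205]+.5)*8-.5).round(0).tolist()
yaw=np.radians(-15.78)
tcp=np.array([.422,-.1636]); oz=.269-.0446-.121
c,sn=np.cos(yaw),np.sin(yaw)
for oy in(.02,.0215,.018):
    o=tcp-np.array([-sn,c])*oy
    print(oy,"near top corners,(-,+x)",C(tf(*o,yaw,[[-.004,-.08,.163],[.004,-.08,.163],[.004,-.08,.107],[-.004,-.08,.107],[-.004,0,0],[.004,0,0]],oz)))
print("tip side-fit",C(tf(.5246,-.1899,np.radians(-16),[[-.07,0,.225]])),"avg",C(tf(.523,-.192,np.radians(-15.8),[[-.07,0,.225]])),"top",C(tf(.5215,-.1937,np.radians(-15.7),[[-.07,0,.225]])))
E
```

```text
0.02 near top corners,(-,+x) [[214.0, 378.0], [240.0, 377.0], [240.0, 506.0], [215.0, 508.0], [201.0, 567.0], [223.0, 566.0]]
0.0215 near top corners,(-,+x) [[215.0, 382.0], [240.0, 380.0], [241.0, 510.0], [216.0, 511.0], [201.0, 570.0], [224.0, 569.0]]
0.018 near top corners,(-,+x) [[214.0, 374.0], [239.0, 373.0], [240.0, 502.0], [215.0, 503.0], [200.0, 563.0], [223.0, 562.0]]
tip side-fit [[311.0, 257.0]] avg [[308.0, 263.0]] top [[306.0, 267.0]]
```

```bash
python3 - <<'E'
from plan import *
ims=[pickle.load(open(f"d{i}.pkl","rb"))["top"] for i in(0,1,2)]
t=ims[0];A=np.mean([i["img"].astype(float) for i in ims],0)
hsv=A
g=A.mean(2)
for r in range(207,231): print(r,g[r,340:364].round(0).astype(int).tolist())
cv2.imwrite("pics/avg.png",cv2.resize(A[165:240,310:385,::-1].astype(np.uint8),None,fx=8,fy=8,interpolation=cv2.INTER_LANCZOS4))
E
```

```text
207 [127, 127, 129, 127, 125, 125, 126, 122, 116, 96, 61, 60, 69, 72, 91, 109, 129, 139, 140, 140, 140, 140, 141, 140]
208 [127, 127, 128, 127, 126, 126, 127, 129, 129, 110, 70, 39, 38, 43, 53, 68, 82, 100, 119, 130, 138, 138, 138, 139]
209 [126, 128, 128, 127, 127, 128, 128, 129, 128, 103, 57, 35, 33, 36, 37, 35, 41, 61, 84, 92, 97, 106, 111, 125]
210 [127, 128, 128, 127, 128, 128, 129, 128, 127, 97, 46, 34, 34, 35, 36, 36, 42, 90, 115, 117, 100, 86, 77, 86]
211 [127, 127, 127, 126, 127, 127, 126, 127, 126, 109, 73, 50, 41, 37, 34, 34, 53, 104, 127, 128, 122, 118, 100, 79]
212 [128, 126, 126, 124, 124, 125, 125, 124, 124, 121, 107, 92, 82, 64, 52, 48, 80, 116, 128, 129, 128, 128, 123, 119]
213 [127, 125, 126, 124, 123, 125, 124, 123, 125, 124, 117, 105, 113, 109, 106, 103, 111, 124, 127, 125, 124, 125, 127, 127]
214 [124, 124, 126, 126, 124, 124, 125, 125, 125, 125, 111, 104, 113, 116, 122, 124, 125, 127, 126, 125, 124, 124, 125, 127]
215 [126, 124, 125, 126, 125, 124, 125, 125, 126, 125, 111, 112, 115, 111, 119, 126, 125, 126, 126, 124, 124, 124, 126, 128]
216 [125, 126, 124, 127, 
[... 1148 characters left out ...]
 113, 111, 119, 127, 128, 128, 127, 126, 126, 126, 126, 126, 126, 125, 124]
226 [129, 126, 125, 125, 127, 129, 123, 107, 117, 118, 115, 124, 127, 128, 127, 124, 125, 126, 127, 126, 127, 126, 124, 122]
227 [128, 129, 127, 127, 128, 131, 127, 112, 106, 109, 118, 126, 126, 126, 124, 123, 123, 125, 126, 126, 127, 126, 125, 126]
228 [130, 128, 128, 126, 129, 129, 128, 116, 106, 115, 124, 127, 126, 126, 126, 126, 126, 127, 125, 125, 127, 125, 125, 125]
229 [127, 127, 127, 125, 124, 127, 127, 124, 123, 124, 126, 125, 125, 125, 127, 125, 127, 126, 127, 126, 127, 124, 123, 126]
230 [127, 126, 126, 123, 123, 125, 126, 127, 126, 126, 125, 125, 125, 128, 128, 127, 127, 127, 127, 128, 126, 125, 124, 123]
```

View pics/avg.png

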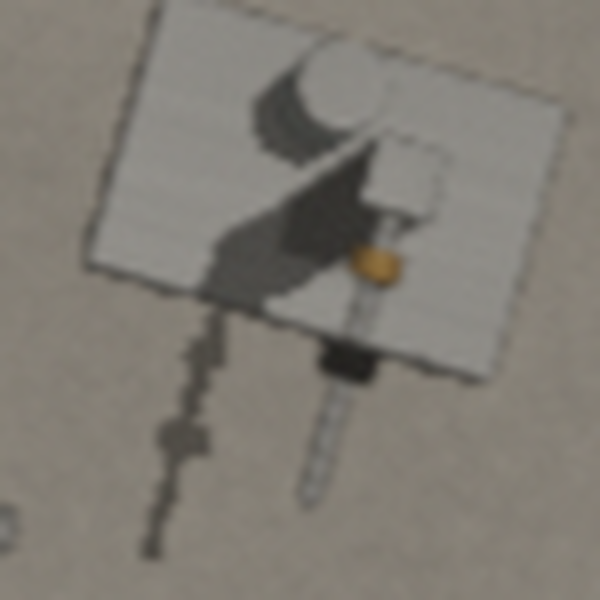

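```bash
python3 - <<'E'
from plan import *
t=pickle.load(open("d0.pkl","rb"))["top"]
y=np.radians(-15.7);yh=np.array([-np.sin(y),np.cos(y)]);xh=np.array([np.cos(y),np.sin(y)])
for u,v in[(350.0,220),(349.,225),(351.6,215)]:
    p=at(t,u,v,.225)[:2];print("peg lateral",p.round(4),p@yh)
a=at(t,351.6,215,.225)-at(t,349.,225,.225);print("yaw",np.degrees(np.arctan2(a[1],a[0])))
g=pickle.load(open("d0.pkl","rb"))["top"]["img"].astype(int)
for r in range(214,222): print(r,g[r,181:192].mean(1).round().astype(int).tolist(),g[r,238:250].mean(1).round().astype(int).tolist())
print("TCP lateral now",np.array([.422,-.1636])@yh)
# nut, collar along
for n,(u,v) in dict(nut=uncrop((376,265),310,165,8),col=uncrop((349,361),310,165,8),tip=uncrop((309,506),310,165,8)).items():
    p=at(t,u,v,.225)[:2];print(n,p.round(4),"x",p@xh,"lat",p@yh)
E
```

```text
peg lateral [ 0.4753 -0.1802] -0.044823708703090256
peg lateral [ 0.4622 -0.1776] -0.04593120478786171
peg lateral [ 0.4884 -0.1842] -0.045217338231441806
yaw -14.186949144903885
214 [122, 118, 120, 121, 119, 112, 113, 112, 109, 108, 111] [125, 125, 125, 123, 106, 108, 122, 123, 119, 119, 122, 123]
215 [120, 118, 120, 119, 121, 122, 124, 122, 117, 111, 112] [124, 125, 125, 121, 104, 107, 119, 121, 120, 118, 120, 120]
216 [122, 122, 121, 119, 124, 125, 128, 128, 128, 125, 125] [126, 127, 126, 120, 101, 104, 119, 119, 119, 117, 119, 116]
217 [122, 122, 120, 121, 122, 127, 127, 127, 130, 127, 130] [126, 124, 124, 120, 100, 107, 117, 115, 118, 118, 117, 105]
218 [120, 118, 121, 120, 114, 112, 114, 109, 104, 109, 115] [131, 132, 132, 133, 129, 120, 109, 111, 116, 104, 93, 86]
219 [120, 119, 119, 118, 114, 107, 118, 103, 82, 71, 75] [134, 135, 136, 137, 135, 125, 98, 100, 116, 107, 90, 79]
220 [120, 119, 118, 119, 111, 111, 121, 105, 79, 61, 55] [121, 129, 134, 134, 135, 122, 92, 97, 111, 98, 84, 89]
221 [121, 119, 121, 120, 111, 114, 106, 82, 72, 61, 63] [111, 115, 108, 103, 101, 99, 91, 102, 113, 99, 85, 94]
TCP lateral now -0.043302981513557486
nut [ 0.5339 -0.197 ] x 0.567305622427541 lat -0.04513482616646074
col [ 0.5023 -0.1883] x 0.5345590942024533 lat -0.04535419531494823
tip [ 0.4548 -0.1755] x 0.4853456469223277 lat -0.04592853034498128
```

play_rows(steps=[[[-0.0004, 0.005, -0.0004, 0, 0, 0], [0, 0.007, 0, 0, 0, 0], [0, 0.007, 0, 0, 0, 0], [0, 0.003, 0, 0, 0, 0], [0, 0, 0, 0, 0, 0], [0, 0, 0, 0, 0, 0]]])

```text
t: 8.98
tcp_pos: [0.4428, -0.1698, 0.2693]
tool_rot: [0.797, 0.603, -0.0, -0.0]
force: [0.7, 0.1, -2.5]
finger_gap: 0.073
```

```bash
cat > look.py <<'E'
from plan import *
from station import manip
import sys
s=now();D=manip.snapshot("side");pickle.dump(D,open(sys.argv[1]+".pkl","wb"))
x0,y0=int(sys.argv[2]),int(sys.argv[3])
cv2.imwrite("pics/"+sys.argv[1]+".png",cv2.resize(D["img"][y0:y0+60,x0:x0+80,::-1],None,fx=9,fy=9,interpolation=cv2.INTER_CUBIC))
E
python3 look.py s4 250 210
```

```text
t 8.975 tcp [ 0.4428 -0.1698  0.2693] yaw -15.77 z [-5.e-04  3.e-04 -1.e+00] F [ 0.73  0.15 -2.53] gap 0.073 q [-0.6   0.31  1.78 -0.    1.05 -0.33]
```

View pics/s4.png

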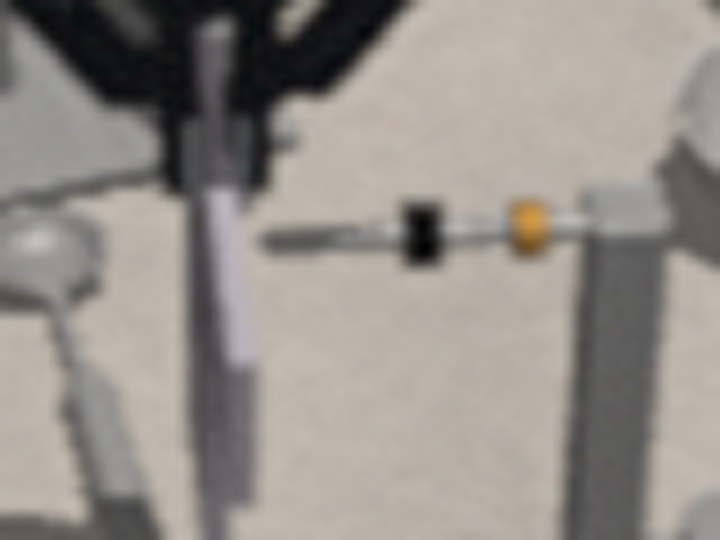

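play_rows(steps=[[[0, 0.002, 0, 0, 0, 0], [0, 0.002, 0, 0, 0, 0], [0, 0.001, 0, 0, 0, 0], [0, 0, 0, 0, 0, 0]]])

```text
t: 9.52
tcp_pos: [0.448, -0.1714, 0.2694]
tool_rot: [0.797, 0.603, -0.0, 0.0]
force: [0.0, -0.2, -3.1]
finger_gap: 0.075
```

play_rows(steps=[[[0, 0.001, 0, 0, 0, 0], [0, 0.001, 0, 0, 0, 0], [0, 0, 0, 0, 0, 0]]])

```text
t: 9.9
tcp_pos: [0.4499, -0.1719, 0.2694]
tool_rot: [0.797, 0.603, 0.0, 0.0]
force: [-0.4, -0.3, -2.3]
finger_gap: 0.072
```

play_rows(steps=[[[0, 0.001, 0, 0, 0, 0], [0, 0.001, 0, 0, 0, 0], [0, 0, 0, 0, 0, 0]]])

```text
t: 10.28
tcp_pos: [0.4519, -0.1725, 0.2694]
tool_rot: [0.797, 0.603, 0.0, 0.0]
force: [-1.2, -0.2, -2.8]
finger_gap: 0.073
```

play_rows(steps=[[[0, 0.001, 0, 0, 0, 0], [0, 0.001, 0, 0, 0, 0], [0, 0, 0, 0, 0, 0]]])

```text
t: 10.65
tcp_pos: [0.4538, -0.173, 0.2694]
tool_rot: [0.797, 0.603, 0.0, 0.0]
force: [1.0, 0.1, -2.3]
finger_gap: 0.075
```

play_rows(steps=[[[0, 0.001, 0, 0, 0, 0], [0, 0.001, 0, 0, 0, 0], [0, 0, 0, 0, 0, 0]]])

```text
t: 11.02
tcp_pos: [0.4557, -0.1736, 0.2694]
tool_rot: [0.797, 0.603, 0.0, 0.0]
force: [0.2, -0.0, -2.5]
finger_gap: 0.069
```

play_rows(steps=[[[0, 0.001, 0, 0, 0, 0], [0, 0.001, 0, 0, 0, 0], [0, 0, 0, 0, 0, 0]]])

```text
t: 11.4
tcp_pos: [0.4576, -0.1741, 0.2694]
tool_rot: [0.797, 0.603, 0.0, 0.0]
force: [0.6, -1.2, -3.6]
finger_gap: 0.076
```

play_rows(steps=[[[0, 0.001, 0, 0, 0, 0], [0, 0.001, 0, 0, 0, 0], [0, 0, 0, 0, 0, 0]]])

```text
t: 11.78
tcp_pos: [0.4595, -0.1746, 0.2694]
tool_rot: [0.797, 0.603, -0.0, 0.0]
force: [0.2, -0.4, -3.2]
finger_gap: 0.067
```

play_rows(steps=[[[0, 0.001, 0, 0, 0, 0], [0, 0.001, 0, 0, 0, 0], [0, 0, 0, 0, 0, 0]]])

```text
t: 12.15
tcp_pos: [0.4614, -0.1752, 0.2694]
tool_rot: [0.797, 0.603, 0.0, 0.0]
force: [0.6, 0.0, -3.2]
finger_gap: 0.074
```

```bash
python3 look.py s5 250 210
```

```text
t 12.15 tcp [ 0.4614 -0.1752  0.2694] yaw -15.77 z [ 0. -0. -1.] F [ 0.56  0.04 -3.2 ] gap 0.074 q [-0.59  0.33  1.74 -0.    1.07 -0.31]
```

View pics/s5.png

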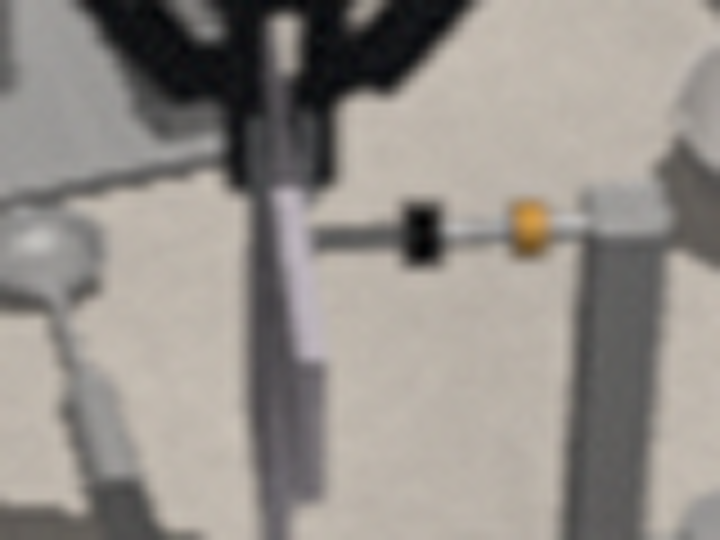

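play_rows(steps=[[[0, 0.002, 0, 0, 0, 0], [0, 0.002, 0, 0, 0, 0], [0, 0.002, 0, 0, 0, 0], [0, 0.002, 0, 0, 0, 0], [0, 0, 0, 0, 0, 0]]])

```text
t: 12.82
tcp_pos: [0.4692, -0.1774, 0.2694]
tool_rot: [0.797, 0.603, 0.0, 0.0]
force: [-0.8, -0.4, -3.5]
finger_gap: 0.079
```

play_rows(steps=[[[0, 0.002, 0, 0, 0, 0], [0, 0.002, 0, 0, 0, 0], [0, 0.002, 0, 0, 0, 0], [0, 0.002, 0, 0, 0, 0], [0, 0, 0, 0, 0, 0]]])

```text
t: 13.45
tcp_pos: [0.477, -0.1796, 0.2694]
tool_rot: [0.797, 0.603, 0.0, 0.0]
force: [0.2, 0.2, -3.4]
finger_gap: 0.076
```

```bash
python3 look.py s6 250 210
```

```text
t 13.45 tcp [ 0.477  -0.1796  0.2694] yaw -15.77 z [ 2.e-04 -1.e-04 -1.e+00] F [ 0.19  0.18 -3.41] gap 0.076 q [-0.58  0.36  1.7  -0.    1.08 -0.3 ]
```

View pics/s6.png

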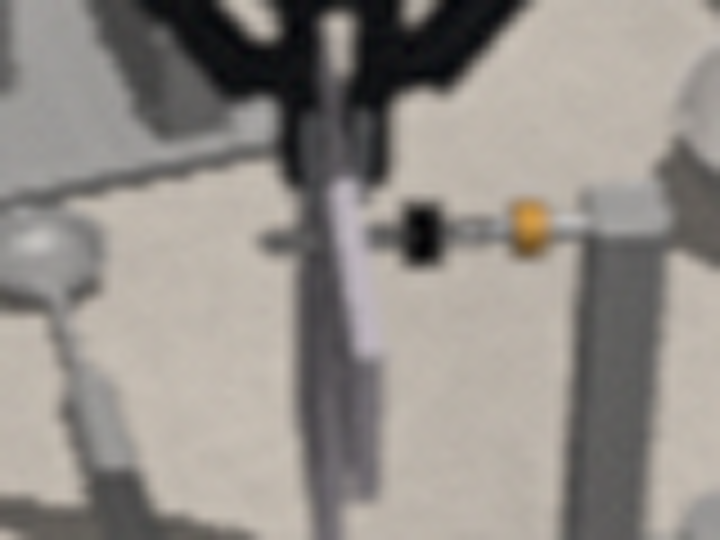

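play_rows(steps=[[[0, 0.002, 0, 0, 0, 0], [0, 0.002, 0, 0, 0, 0], [0, 0.002, 0, 0, 0, 0], [0, 0.002, 0, 0, 0, 0], [0, 0.002, 0, 0, 0, 0], [0, 0, 0, 0, 0, 0]]])

```text
t: 14.25
tcp_pos: [0.4866, -0.1823, 0.2694]
tool_rot: [0.797, 0.603, -0.0, 0.0]
force: [-0.3, 0.5, -3.7]
finger_gap: 0.075
```

play_rows(steps=[[[0, 0.0015, 0, 0, 0, 0], [0, 0.0015, 0, 0, 0, 0], [0, 0.0015, 0, 0, 0, 0]]])

```text
t: 14.62
tcp_pos: [0.4908, -0.1835, 0.2694]
tool_rot: [0.797, 0.603, 0.0, 0.0]
force: [-0.1, -0.2, -3.0]
finger_gap: 0.079
```

play_rows(steps=[[[0, 0.0015, 0, 0, 0, 0], [0, 0.0015, 0, 0, 0, 0], [0, 0.0015, 0, 0, 0, 0]]])

```text
t: 15.0
tcp_pos: [0.4942, -0.1843, 0.2692]
tool_rot: [0.797, 0.603, -0.001, -0.001]
force: [-3.1, 0.0, -1.8]
finger_gap: 0.076
```

play_rows(steps=[[[0, 0.0015, 0, 0, 0, 0], [0, 0.0015, 0, 0, 0, 0], [0, 0.0015, 0, 0, 0, 0]]])

```text
t: 15.38
tcp_pos: [0.4988, -0.1856, 0.2691]
tool_rot: [0.797, 0.603, -0.0, -0.001]
force: [-3.9, 2.0, -2.3]
finger_gap: 0.072
```

play_rows(steps=[[[0, 0.0015, 0, 0, 0, 0], [0, 0.0015, 0, 0, 0, 0], [0, 0.0015, 0, 0, 0, 0]]])

```text
t: 15.75
tcp_pos: [0.5036, -0.187, 0.2691]
tool_rot: [0.797, 0.603, -0.0, -0.0]
force: [-3.3, 0.8, -3.4]
finger_gap: 0.074
```

```bash
python3 look.py s7 270 210
```

```text
t 15.75 tcp [ 0.5036 -0.187   0.2691] yaw -15.78 z [-7.e-04  4.e-04 -1.e+00] F [-3.25  0.77 -3.37] gap 0.074 q [-0.56  0.39  1.64  0.    1.11 -0.29]
```

View pics/s7.png

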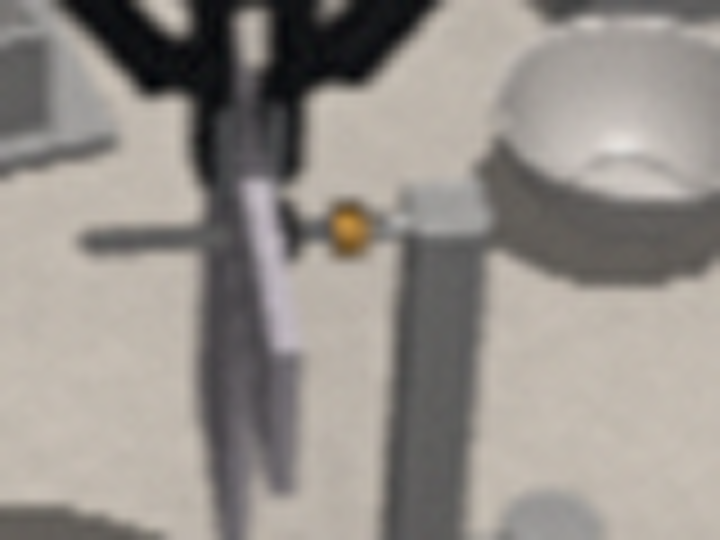

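play_rows(steps=[[[0, 0.0015, 0, 0, 0, 0], [0, 0.0015, 0, 0, 0, 0], [0, 0.0015, 0, 0, 0, 0]]])

```text
t: 16.18
tcp_pos: [0.508, -0.1882, 0.2692]
tool_rot: [0.797, 0.603, -0.0, -0.0]
force: [-4.2, 1.2, -4.8]
finger_gap: 0.076
```

play_rows(steps=[[[0, 0.001, 0, 0, 0, 0], [0, 0.001, 0, 0, 0, 0]]])

```text
t: 16.42
tcp_pos: [0.51, -0.1888, 0.2693]
tool_rot: [0.797, 0.603, 0.0, -0.0]
force: [-5.3, 1.4, -4.7]
finger_gap: 0.077
```

play_rows(steps=[[[0, 0.001, 0, 0, 0, 0], [0, 0.001, 0, 0, 0, 0]]])

```text
t: 16.68
tcp_pos: [0.512, -0.1893, 0.2694]
tool_rot: [0.797, 0.603, 0.0, -0.0]
force: [-4.4, 0.8, -4.8]
finger_gap: 0.072
```

play_rows(steps=[[[0, 0.0005, 0, 0, 0, 0], [0, 0.0005, 0, 0, 0, 0]]])

```text
t: 16.92
tcp_pos: [0.5129, -0.1896, 0.2694]
tool_rot: [0.797, 0.603, 0.0, -0.0]
force: [-3.2, 2.5, -4.0]
finger_gap: 0.074
```

play_rows(steps=[[[0, 0.0005, 0, 0, 0, 0], [0, 0.0005, 0, 0, 0, 0]]])

```text
t: 17.18
tcp_pos: [0.5138, -0.1899, 0.2694]
tool_rot: [0.797, 0.603, 0.0, -0.0]
force: [-3.3, 1.3, -5.7]
finger_gap: 0.071
```

play_rows(steps=[[[0, 0.0005, 0, 0, 0, 0], [0, 0.0005, 0, 0, 0, 0]]])

```text
t: 17.42
tcp_pos: [0.5146, -0.1901, 0.2694]
tool_rot: [0.797, 0.603, -0.0, -0.0]
force: [-3.8, 1.3, -2.7]
finger_gap: 0.074
```

```bash
python3 look.py s8 270 210
```

```text
t 17.425 tcp [ 0.5146 -0.1901  0.2694] yaw -15.77 z [-5.e-04  3.e-04 -1.e+00] F [-3.78  1.35 -2.73] gap 0.074 q [-0.56  0.41  1.61 -0.    1.12 -0.28]
```

View pics/s8.png

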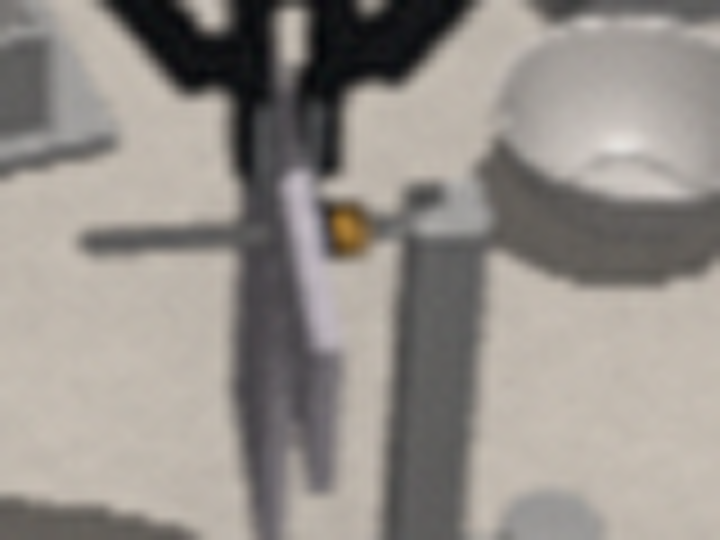

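play_rows(steps=[[[0, 0.0005, 0, 0, 0, 0], [0, 0, 0, 0, 0, 0]]])

```text
t: 17.73
tcp_pos: [0.5147, -0.1901, 0.2694]
tool_rot: [0.797, 0.603, -0.0, -0.001]
force: [-5.9, 1.6, -3.1]
finger_gap: 0.072
```

play_rows(steps=[[[0, 0.0005, 0, 0, 0, 0], [0, 0, 0, 0, 0, 0]]])

```text
t: 17.98
tcp_pos: [0.5148, -0.1902, 0.2694]
tool_rot: [0.797, 0.603, -0.001, -0.001]
force: [-6.0, 2.2, -2.6]
finger_gap: 0.071
```

play_rows(steps=[[[0, 0.0005, 0, 0, 0, 0], [0, 0, 0, 0, 0, 0]]])

```text
t: 18.23
tcp_pos: [0.5148, -0.1901, 0.2694]
tool_rot: [0.797, 0.603, -0.001, -0.001]
force: [-7.8, 2.5, -2.2]
finger_gap: 0.076
```

play_rows(steps=[[[0, 0.0005, 0, 0, 0, 0], [0, 0, 0, 0, 0, 0]]])

```text
t: 18.48
tcp_pos: [0.5149, -0.1902, 0.2694]
tool_rot: [0.797, 0.604, -0.001, -0.002]
force: [-7.4, 2.8, -0.9]
finger_gap: 0.074
```

play_rows(steps=[[[0, 0.0005, 0, 0, 0, 0], [0, 0, 0, 0, 0, 0]]])

```text
t: 18.73
tcp_pos: [0.515, -0.1902, 0.2694]
tool_rot: [0.797, 0.604, -0.002, -0.002]
force: [-8.4, 2.8, -0.5]
finger_gap: 0.074
```

play_rows(steps=[[[0, 0.0006, 0, 0, 0, 0], [0, 0, 0, 0, 0, 0]]])

```text
t: 18.98
tcp_pos: [0.5151, -0.1902, 0.2694]
tool_rot: [0.797, 0.604, -0.002, -0.003]
force: [-9.2, 2.5, -1.4]
finger_gap: 0.075
```

play_rows(steps=[[[0, 0.0006, 0, 0, 0, 0], [0, 0, 0, 0, 0, 0]]])

```text
t: 19.23
tcp_pos: [0.5151, -0.1902, 0.2694]
tool_rot: [0.797, 0.604, -0.002, -0.003]
force: [-11.5, 2.9, 1.7]
finger_gap: 0.069
```

play_rows(steps=[[[0, 0.0004, 0, 0, 0, 0], [0, 0, 0, 0, 0, 0], [0, 0, 0, 0, 0, 0]]])

```text
t: 19.6
tcp_pos: [0.5152, -0.1903, 0.2694]
tool_rot: [0.797, 0.604, -0.003, -0.004]
force: [-11.1, 3.0, 2.0]
finger_gap: 0.074
```

play_rows(steps=[[[0, 0, 0, 0, 0, 0], [0, 0, 0, 0, 0, 0], [0, 0, 0, 0, 0, 0]]])

```text
t: 19.98
tcp_pos: [0.5152, -0.1902, 0.2694]
tool_rot: [0.797, 0.604, -0.003, -0.004]
force: [-11.3, 4.0, 1.7]
finger_gap: 0.077
```

```bash
python3 look.py s9 270 210
```

```text
t 19.975 tcp [ 0.5152 -0.1902  0.2694] yaw -15.73 z [-0.0087  0.0025 -1.    ] F [-11.26   4.02   1.72] gap 0.077 q [-0.56  0.41  1.6  -0.    1.13 -0.28]
```

View pics/s9.png

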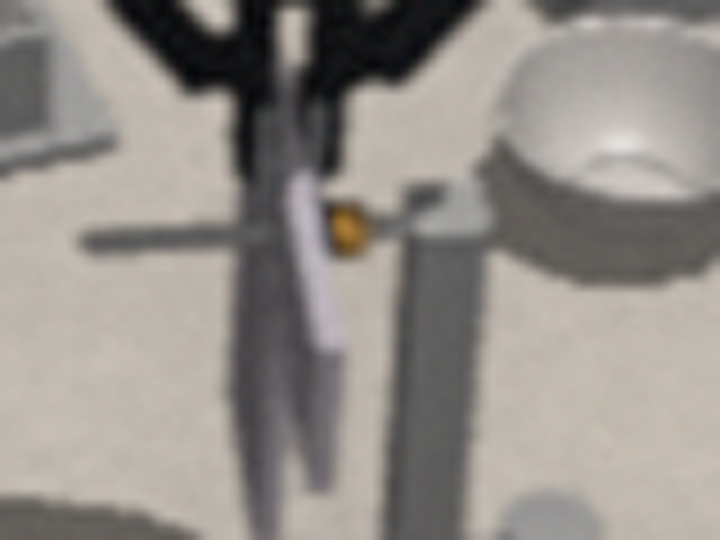

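play_rows(steps=[[[0, -0.001, 0, 0, 0, 0], [0, -0.001, 0, 0, 0, 0], [0, -0.001, 0, 0, 0, 0], [0, 0, 0, 0, 0, 0], [0, 0, 0, 0, 0, 0]]])

```text
t: 20.65
tcp_pos: [0.5148, -0.1901, 0.2694]
tool_rot: [0.797, 0.603, -0.001, -0.001]
force: [-5.9, 1.9, -2.7]
finger_gap: 0.075
```

play_rows(steps=[[[0, 0, 0.0005, 0, 0, 0], [0, 0, 0.0005, 0, 0, 0], [0, 0, 0, 0, 0, 0]]])

```text
t: 21.02
tcp_pos: [0.5148, -0.1902, 0.269]
tool_rot: [0.797, 0.604, -0.001, -0.001]
force: [-7.0, 2.6, -0.6]
finger_gap: 0.072
```

play_rows(steps=[[[0, -0.001, 0, 0, 0, 0], [0, -0.0005, 0, 0, 0, 0], [0, 0, 0.0005, 0, 0, 0], [0, 0, 0, 0, 0, 0]]])

```text
t: 21.52
tcp_pos: [0.5146, -0.1903, 0.2685]
tool_rot: [0.797, 0.603, 0.0, 0.0]
force: [-5.7, 2.1, -0.8]
finger_gap: 0.073
```

play_rows(steps=[[[0, -0.0005, 0.0004, 0, 0, 0], [0, 0, 0, 0, 0, 0], [0, 0, 0, 0, 0, 0]]])

```text
t: 21.9
tcp_pos: [0.5145, -0.1904, 0.268]
tool_rot: [0.797, 0.603, 0.0, 0.001]
force: [-3.3, 0.4, 0.5]
finger_gap: 0.076
```

```bash
python3 -c "
from plan import *
now()"
```

```text
t 21.9 tcp [ 0.5145 -0.1904  0.268 ] yaw -15.78 z [ 0.0015 -0.001  -1.    ] F [-3.29  0.44  0.53] gap 0.076 q [-0.56  0.41  1.61 -0.    1.12 -0.28]
```

play_rows(steps=[[[0, -0.0006, 0, 0, 0, 0], [0, 0, 0, 0, 0, 0], [0, 0, 0, 0, 0, 0]]])

```text
t: 22.28
tcp_pos: [0.5143, -0.1904, 0.2679]
tool_rot: [0.797, 0.603, 0.001, 0.001]
force: [-0.2, 0.4, -0.5]
finger_gap: 0.077
```

play_rows(steps=[[[0, 0, 0, 0, 0, 0], [0, 0, 0, 0, 0, 0], [0, 0, 0, 0, 0, 0], [0, 0, 0, 0, 0, 0], [0, 0, 0, 0, 0, 0], [0, 0, 0, 0, 0, 0]]], fingers=0.5)

```text
t: 23.02
tcp_pos: [0.5133, -0.1898, 0.2675]
tool_rot: [0.797, 0.603, 0.0, 0.0]
force: [0.4, -0.1, 0.1]
finger_gap: 0.495
```

```bash
python3 look.py s10 270 210
```

```text
t 23.025 tcp [ 0.5133 -0.1898  0.2675] yaw -15.78 z [ 1.e-04 -0.e+00 -1.e+00] F [ 0.42 -0.13  0.09] gap 0.495 q [-0.56  0.41  1.62  0.    1.12 -0.28]
```

View pics/s10.png

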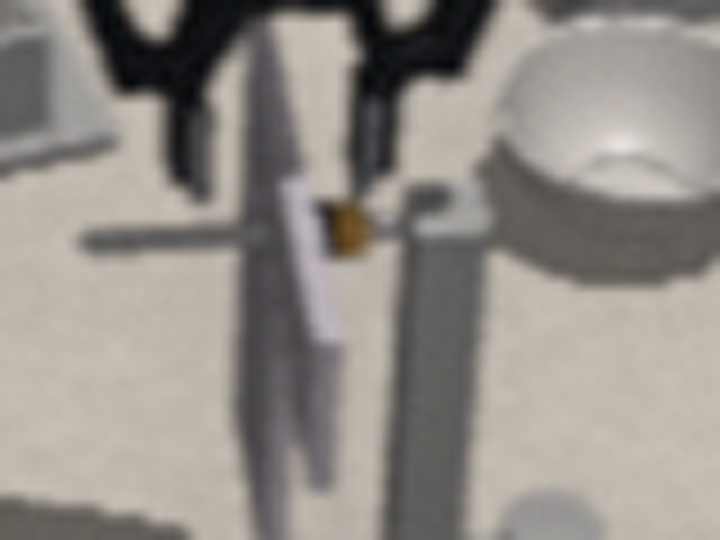

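play_rows(steps=[[[0, 0, -0.006, 0, 0, 0], [0, 0, -0.012, 0, 0, 0], [0, 0, -0.02, 0, 0, 0], [0, 0, -0.03, 0, 0, 0], [0, 0, -0.03, 0, 0, 0], [0, 0, -0.02, 0, 0, 0], [0, 0, 0, 0, 0, 0], [0, 0, 0, 0, 0, 0]]])

```text
t: 24.08
tcp_pos: [0.5129, -0.1895, 0.3851]
tool_rot: [0.797, 0.603, -0.0, -0.0]
force: [0.2, 0.2, 0.2]
finger_gap: 0.499
```

play_rows(steps=[[[0.02, -0.03, 0, 0, 0, 0], [0.04, -0.03, 0, 0, 0, 0], [0.05, -0.01, 0, 0, 0, 0], [0.05, 0, 0, 0, 0, 0], [0.04, 0, 0, 0, 0, 0], [0.02, 0, 0, 0, 0, 0], [0, 0, 0, 0, 0, 0], [0, 0, 0, 0, 0, 0]]])

```text
t: 25.08
tcp_pos: [0.5053, 0.0403, 0.3847]
tool_rot: [0.798, 0.603, -0.001, -0.0]
force: [-0.6, -0.3, 0.4]
finger_gap: 0.501
```

```bash
python3 - <<'E'
from plan import *
from station import manip
now()
D={n:manip.snapshot(n) for n in("side","top")};pickle.dump(D,open("d9.pkl","wb"))
f=lambda n,x,y:cv2.resize(D[n]["img"][y:y+100,x:x+65,::-1],None,fx=5.8,fy=5.8,interpolation=cv2.INTER_CUBIC)
cv2.imwrite("pics/e.png",np.hstack([f("side",265,205),f("top",320,155)]))
E
```

```text
t 25.075 tcp [0.5053 0.0403 0.3847] yaw -15.79 z [-1.9e-03 -3.0e-04 -1.0e+00] F [-0.56 -0.26  0.4 ] gap 0.501 q [-0.14  0.23  1.54 -0.    1.37  0.13]
```

View pics/e.png

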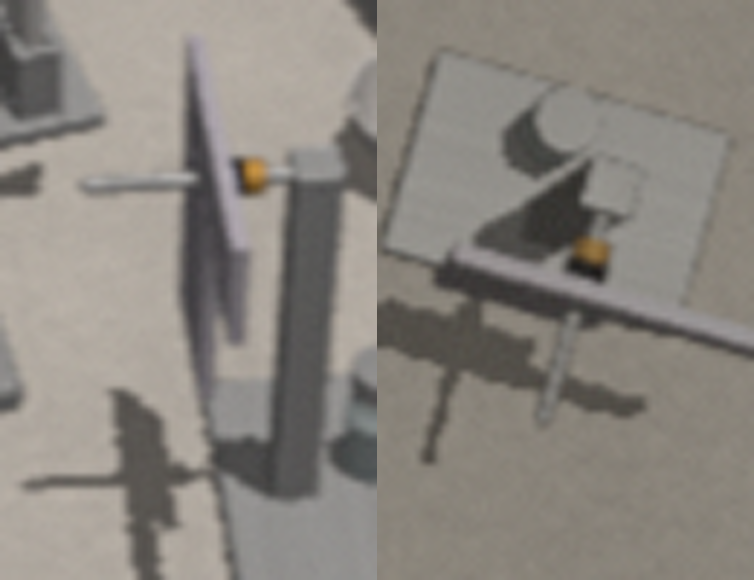

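play_rows(steps=[[[0, 0, 0, 0, 0, 0], [0, 0, 0, 0, 0, 0], [0, 0, 0, 0, 0, 0], [0, 0, 0, 0, 0, 0], [0, 0, 0, 0, 0, 0], [0, 0, 0, 0, 0, 0]]])

```text
t: 25.92
tcp_pos: [0.5058, 0.041, 0.3855]
tool_rot: [0.797, 0.603, -0.0, -0.0]
force: [0.1, -0.2, 0.1]
finger_gap: 0.5
```

```bash
python3 - <<'E'
from plan import *
from station import manip
now()
D={n:manip.snapshot(n) for n in("side","top")}
D0=pickle.load(open("d9.pkl","rb"))
for n,sl in(("side",np.s_[205:305,265:330]),("top",np.s_[190:230,320:400])):
    d=np.abs(D[n]["img"][sl].astype(int)-D0[n]["img"][sl]);print(n,"diff max/mean",d.max(),d.mean().round(2))
f=lambda n,x,y,w,h,k:cv2.resize(D[n]["img"][y:y+h,x:x+w,::-1],None,fx=k,fy=k,interpolation=cv2.INTER_CUBIC)
cv2.imwrite("pics/e2.png",f("side",265,205,90,74,8));cv2.imwrite("pics/e3.png",f("top",320,185,90,50,8))
y=np.radians(-15.8);s=D["side"]
# side-frame hanger; sign centre: mid 61mm behind tip, hole y=20 on the peg
H=tf(.5246,-.1899,y,[[-.009,0,.2232]])[0]
for r in(-.06,-.03,0,.03,.06):
    c,q=np.cos(r),np.sin(r);P=[]
    for (b,z) in((.08,.042),(-.08,.042),(-.08,-.014),(0,-.121)):
        b-=.02;P.append([.004 if z>-.1 else -.004,b*c-z*q,b*q+z*c])
    print(r,((proj(s,tf(H[0],H[1],y,P,H[2]))-[265,205]+.5)*8-.5).round().tolist())
E
```

```text
t 25.925 tcp [0.5058 0.041  0.3855] yaw -15.77 z [-0.  0. -1.] F [ 0.14 -0.2   0.08] gap 0.5 q [-0.14  0.23  1.54  0.    1.37  0.14]
side diff max/mean 42 1.15
top diff max/mean 11 1.39
-0.06 [[282.0, 51.0], [346.0, 337.0], [340.0, 474.0], [275.0, 560.0]]
-0.03 [[282.0, 49.0], [346.0, 347.0], [339.0, 480.0], [273.0, 554.0]]
0 [[283.0, 47.0], [346.0, 357.0], [338.0, 486.0], [272.0, 548.0]]
0.03 [[284.0, 45.0], [347.0, 367.0], [338.0, 492.0], [271.0, 542.0]]
0.06 [[284.0, 44.0], [347.0, 377.0], [337.0, 497.0], [270.0, 536.0]]
```

View pics/e2.png

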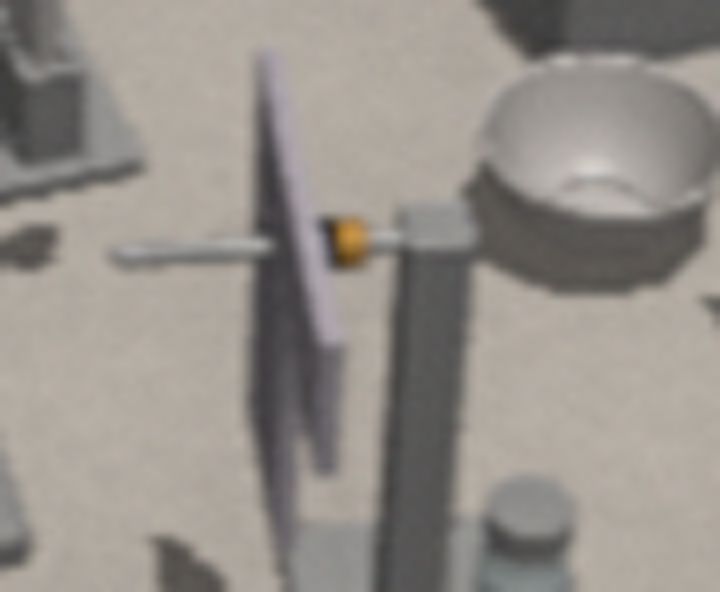

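View pics/e3.png

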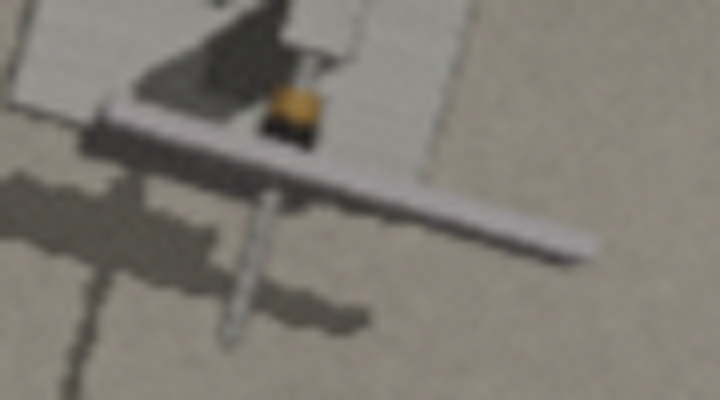

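```bash
python3 - <<'E'
from plan import *
from station import manip
from scipy.optimize import least_squares
D={n:manip.snapshot(n) for n in("side","top")};pickle.dump(D,open("d10.pkl","wb"))
for n in D:
  for l in("sign_mid","sign_top","sign","peg_tip"): print(n,l,[(p["point"],round(p["score"],2)) for p in manip.pinpoint(l,D[n])][:2])
f=lambda n,x,y,w,h,k:cv2.resize(D[n]["img"][y:y+h,x:x+w,::-1],None,fx=k,fy=k,interpolation=cv2.INTER_CUBIC)
cv2.imwrite("pics/e4.png",f("side",285,205,40,85,7))
# apparent sign & scene vs model overlays: known-vertical post edges and level sign, aligned by a free 2-px image shift
s=D["side"];y=np.radians(-15.8)
H=tf(.5246,-.1899,y,[[-.009,0,.2232]])[0]
def pts(roll,pitch,yaw,d=0):
    M=R.from_euler("ZYX",[yaw,pitch,roll]);B=np.array([[a,b-.02,z] for b,z in((.08,.042),(-.08,.042),(-.08,-.014),(0,-.014),(0,-.121),(.08,-.121)) for a in(-.004,.004)])
    return M.apply(B)+H
for roll,pitch in((0,0),(-.04,0),(-.04,.05),(-.04,-.05)):
    print(roll,pitch,((proj(s,pts(roll,pitch,y))-[285,205]+.5)*7-.5).round().astype(int).tolist())
E
```

```text
side sign_mid [([302.3, 241.1], 0.87)]
side sign_top [([304.5, 228.2], 0.7), ([338.8, 235.3], 0.15)]
side sign [([298.5, 275.2], 0.67)]
side peg_tip [([276.5, 238.8], 0.66)]
top sign_mid [([357.7, 208.4], 0.93), ([346.9, 206.2], 0.28)]
top sign_top [([359.8, 207.0], 0.91)]
top sign [([356.1, 212.5], 0.73)]
top peg_tip [([349.2, 226.7], 0.84)]
0 0 [[87, 42], [107, 41], [141, 314], [163, 312], [135, 426], [156, 425], [108, 282], [128, 281], [98, 479], [118, 478], [75, 346], [94, 345]]
-0.04 0 [[87, 44], [107, 44], [141, 302], [163, 301], [135, 419], [157, 418], [108, 282], [128, 281], [100, 486], [119, 485], [76, 358], [95, 357]]
-0.04 0.05 [[92, 44], [112, 44], [147, 302], [169, 301], [134, 419], [155, 419], [106, 281], [127, 281], [85, 487], [104, 486], [62, 358], [80, 358]]
-0.04 -0.05 [[82, 45], [102, 43], [134, 303], [157, 301], [137, 420], [158, 418], [109, 282], [130, 280], [114, 486], [134, 484], [91, 357], [109, 355]]
```

View pics/e4.png

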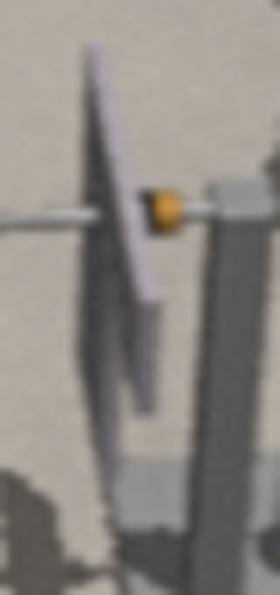

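```bash
python3 - <<'E'
from plan import *
from scipy.optimize import least_squares
D=pickle.load(open("d10.pkl","rb"));s=D["side"];y=np.radians(-15.8)
H=tf(.5246,-.1899,y,[[-.009,0,.2232]])[0]
B=np.array([[-.004,.06,.042],[.004,.06,.042],[-.004,-.1,.042],[.004,-.1,.042],[-.004,-.1,-.014],[.004,-.1,-.014],[-.004,.06,-.121],[.004,-.02,-.121]])
obs=uncrop([[85,44],[103,42],[135,303],[159,300],[137,415],[158,413],[80,370],[118,487]],285,205,7)
def f(p): return (proj(s,R.from_euler("ZYX",[y+p[4],p[1],p[0]]).apply(B)+H)+p[2:4]-obs).ravel()
for w in ([1]*8,[1]*6+[0,0],[1]*6+[0,1]):
    W=np.repeat(w,2).astype(float)
    r=least_squares(lambda p:np.r_[f(p)*W,p[4]/.02],[0]*5);print(r.x.round(3),r.fun[:-1].reshape(-1,2).round(1).tolist())
g=cv2.resize(s["img"][245:300,285:320,::-1],None,fx=14,fy=10,interpolation=cv2.INTER_CUBIC)
g=cv2.convertScaleAbs(g,alpha=1.8,beta=-40);cv2.imwrite("pics/e5.png",g)
E
```

```text
[-0.057 -0.011 -0.22   0.153 -0.   ] [[-0.2, 0.4], [0.1, 0.5], [0.4, -0.6], [0.1, -0.4], [-0.4, 0.4], [-0.3, 0.4], [-0.2, -0.9], [0.5, 0.3]]
[-0.04  -0.043  0.147 -0.301 -0.002] [[-0.2, -0.1], [0.1, -0.1], [0.1, -0.3], [-0.1, -0.2], [0.0, 0.4], [0.1, 0.4], [0.0, -0.0], [0.0, -0.0]]
[-0.045 -0.009 -0.277 -0.132  0.001] [[-0.2, 0.0], [0.1, 0.1], [0.4, -0.4], [0.2, -0.2], [-0.4, 0.4], [-0.4, 0.5], [-0.0, -0.0], [0.3, -0.3]]
```

View pics/e5.png

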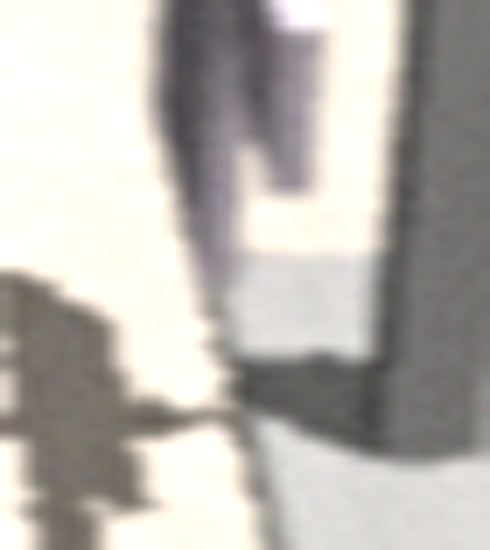

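```bash
python3 -c "
from station import manip
print(manip.sign_off())
print(manip.sense()['force'].round(2))"
```

```text
the job is handed in; nothing more can be done
None
the job is handed in; nothing more can be done
```

The sign now hangs on the peg by its y = +20 mm hole, the one nearest its centre of mass, with the collar home against the brass nut. I handed the job in at about 26 s of the 61 s allowed, and the hand-in gives no verdict.

- **Threading:** The sign went on without any contact force I could feel, and the pictures showed the peg tip coming out in front of it before the collar had moved.
- **Pressing:** The sign pushed the collar back about 21 mm until the tool stopped solidly. I then held about 11–12 N on the wrist sensor for over 0.5 s. The highest contact force I worked out, including the vertical part, was about 13 N, against the 20 N limit.
- **Release:** I eased off the push and lowered the sign 2 mm until the peg carried its weight. Then I opened the fingers, raised the arm clear and moved it away.

**Last checks:**
- **At rest:** The sign was still between two pictures, apart from one pixel-level difference in the side view that I did not follow up.
- **Position:** It sits against the collar, with its middle hole about 61 mm behind the peg's tip. No bystander looked moved in the last pictures, though I compared only the area round the stand and did not measure each thing.
- **Level:** This is the weakest check. The sign is not perfectly level. My fits from the side picture disagreed slightly, at 0.04–0.06 rad, with the end that has no leg a little high. That is inside the 0.1 rad limit, but the fits are only good to about 0.02 rad.

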